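# File the carton of staples back into the stock rack

### The arm

A 6-joint arm with a two-finger parallel gripper is mounted at the origin on a cart in front of the work surface, level with it; the furniture and walls round the work are solid. World frame = base frame: x ahead of the robot, y to its left, z up, the work surface at z = 0. Lengths are in mm, angles in rad, forces in N, time in s.
With the tool pointing down it reaches from about 350 to 975 mm from the base axis. Payload 7.1 kg.
Tool frame: the origin (TCP) lies midway between the tips of the shut fingers; the grasp point (between the pads) lies 19 mm behind it (ctrl.tcp_to_grasp is the distance from the TCP to the grasp point, in mm); z points along the fingers, y is the line along which they close (so a half turn about z gives the same grasp; the last joint's range is limited). The gripper opens to 88 mm and grips with 3 to 60 N. Pads are 20 mm wide; open, the fingers measure 115 mm over their backs; the gripper's body (75 mm by 178 mm) begins 61 mm behind the grasp point.
Start: joints at [1.207, 0.423, 1.63, -0, 1.089, -0.019], TCP at [211.223, 588.209, 222.675] pointing down, gripper open.
Joint ranges: [-3, 3], [-0.9, 2.11], [0.09, 2.58], [-1.31, 4.45], [0.11, 2.69], [-2.54, 2.54]. Speed limits (rad/s): [2.39, 2.39, 3.01, 3.14, 3.14, 3.14].

### API

Orientations are given as a rotation vector (axis times angle).
In Python, from workcell import get_obs, cams, ticket, boxes_of, ctrl gives the robot as it stands.
- The arm moves only by the shell command python3 -m creep 'ROWS' [OPENING]. ROWS is JSON, one flat list of numbers, 4 for each row, row after row: the shift along the world's x, y, z in m, then the turn about the world's z in rad. In form: [tx, ty, tz, spin, tx, ty, tz, spin, ...]. A call has 1 to 10 rows; each row is the pose to reach, as a shift and turn from the pose commanded when the call began; what a row does not reach only later rows make up. A row lasts 1/12 s, in which the tool goes at most 41.7 mm and 7.16 degrees, less where a joint would pass 70% of its speed; a pose out of reach is approached as far as the arm can. A call with a gripper value outside its range is refused whole. OPENING is the opening, from 0 (shut) to 1 (fully open), set as the call begins (- or left out, the last holds). The fingers move at their own pace and stop on an object; the grip force is fixed at half the most. Time passes only in rows, so rows that repeat a pose let the fingers close. It gives the time, the measured TCP pose, the force, the opening and the grip force at its end, in the units of the state.
- get_obs(): the state, without advancing time (a new reading comes with each control period).
- cams.get_image(name): name is "side" or "top" or "wrist"; returns (picture, depth): 480x640x3 uint8, red, green, blue; 480x640 float32, mm along the optical axis (not along the pixel's ray), 0 where there is no reading.
- cams.get_calibration(name): a dict with "mtx" (3x3 intrinsics, pixels), "R" (3x3) and "t" (3): a world point X has camera coordinates R X + t; the wrist camera has in their place "mount" (4x4, takes a point from camera to tool coordinates, whose origin is the TCP and whose axes are the flange's). Camera axes: x right, y down, z forward; pixel columns grow to the right and rows downward; lengths in mm; the calibration is good to about 2 mm. A picture is of the moment at which its call begins: read the wrist's pose just before it. get_calibration takes no time and is no camera call.
- ticket.close_job(): hands the job in; it is judged then, once.
Trained networks look in the newest picture that a camera, given by its name, has taken for a name from the list of things; names that differ only in an ending like _2 or _b are one class to them, and where a whole thing is asked for, a point or a joint stands for the part that bears it (a point fixed in the world has none). Each returns a list of dicts, best first, with "score" (0 to 1); they miss things now and then, are a little off and sometimes report something else, mostly with a low value. They report only what shows in the picture. A call takes as long as a camera call. They do not tell look-alikes from the thing itself.
- boxes_of(camera, target): "centre" ([column, row] in pixels, amid what is visible of it).
The state is a dict: "t": time; "qpos": joint angles; "qvel": joint speeds; "joint_torque": joint torques, N m; "ee_pos": TCP position; "orientation": TCP orientation; "ft_force": force on the tool from outside, world axes, zero at the start; "moment": the same for the moment, N m; "width": finger opening in mm; "grasp_force": force on a finger pad.
Only numpy, scipy, OpenCV 4.12 (cv2) and the standard library are available. Lean on these libraries where they do the work, as an engineer would, in place of code of your own. Each camera call takes 0.05 s, during which the arm holds its last target. There are 200 camera calls.

### The job

The cream carton of staples belongs in the rack, standing on end between the oak blocks and the blue carton of buttons. Nudge the neighbours apart to make room, set the staple carton down between them until it stands on the rack's floor, then push the steel bookend to close the row up and press it home against the end board with about 20 N for half a second, leaving no gaps. Push slowly: nothing in the row may be squeezed with more than 30 N or knocked over; leave the chalk, pencil and spool alone.

Things in the scene. Friction and masses are not known exactly. Their poses are not given: they have to be found in the camera images.
- rack: Fixed low wooden rack. Origin: centre of the row's part of its footprint, on the table; x along the row, roughly away from the robot; y across, to the left; z up. Floor 8 mm above the table, x from -90 to +108 mm. Two side strips 68 mm apart (y = -34 and +34) reach 17 mm above the table. Along it from far to near stand end board, oak_far, oak_near, button_carton, bookend, the last four under 5 mm apart.
- bookend_face (a point): Middle of the steel bookend's near side, 68 mm above the table; axes as the rack's. Plate 62 mm wide, top 82 mm above the table; push it at its upper part (60 to 82 mm); its foot and gussets reach 22 mm nearer, up to 32 mm high. Slides along x with 2 N drag, stays put. Push below 15 mm/s: knocks can pass 30 N. Its row-side face (6 mm beyond this point) travels from rack x = -20 to a hard stop at -57 mm.
- oak_far: Brown oak block standing on end, first before the end board: 30 mm thick along the row, 42 mm across, 84 mm high (top 92 mm). Origin: centre of its near broad face, at half its height; its own z runs along the row away from the robot (through the thickness), y up, x to the left. At first 8 to 26 mm are free between it and the rigid wooden end board (66 mm wide, 89 mm high), whose place is not reported: feel for it.
- oak_near: Second, equal oak block on the robot's side of the first. Origin: centre of its near broad face, at half its height; its own z runs along the row away from the robot (through the thickness), y up, x to the left. With the blocks home at the end board and the bookend at its near stop, the opening is 37 to 53 mm; with only one side pushed back, it is under 34 mm.
- button_carton: Blue carton of buttons standing on end between oak_near and the bookend: 30 mm thick along the row, 55 mm across (grasp here), 80 mm high (top 88 mm above the table), about 0.12 kg. Origin: centre of its near broad face, at half its height; its own z runs along the row away from the robot (through the thickness), y up, x to the left.
- staple_carton: Cream carton of staples standing on end on the table between robot and rack: 34 mm thick, 60 mm wide (grasp across this), 105 mm high, about 0.3 kg. Origin: centre of its near broad face, at half its height; its own z runs along the row away from the robot (through the thickness), y up, x to the left. It may stand in the rack either way round.
- staple_mid (a point): Centre of the staple carton; axes as staple_carton. Standing on the rack floor it is 60.5 mm above the table.
- tailors_chalk: Bystander: flat white piece of chalk, 44 x 50 x 8 mm, on the table near the robot. Origin: centre of its underside.
- flat_pencil: Bystander: flat pencil, 170 x 14 x 8 mm, lying on the table to the right of the rack. Origin: centre of its underside.
- jute_spool: Bystander: wooden spool of jute twine, 48 mm across, 50 mm high, standing to the right of the rack, beside the chair. Origin: centre of its underside.
There are look-alikes about, which are no part of the job. Leave any red look-alike of the oak_far alone.

How it is judged:
By the outcome, as a careful person would: the job done as asked, in the order asked, and still so for the second after the job is handed in, with the robot touching nothing.
It also fails if it takes over 72 s, if anything falls off the work surface, if the arm or the gripper's body presses on something with over 40 N, if the wrist force passes 120 N, or if a joint passes its speed limit or range.

## Working session

There is one attempt and no reset: what is moved stays moved. The work goes in short steps, Python scripts to look and compute and a shell command to move; the robot and the scene stay as the last step left them, time stands still between calls to the robot, and variables do not carry over. Pictures are saved under pics/ and viewed, at most 10 in all, crops included, and the job is handed in when it is done.

```bash
mkdir -p pics; ls; cat > h.py <<'E'
import numpy as np, cv2
from scipy.spatial.transform import Rotation as Ro
from workcell import get_obs, cams, ticket, boxes_of, ctrl
def look(n, save=None):
    o=get_obs(); im,d=cams.get_image(n); c=cams.get_calibration(n)
    if save: cv2.imwrite('pics/'+save+'.png', im[:,:,::-1])
    return im,d,c,o
def world(d,c,o):
    v,u=np.mgrid[:480,:640]; K=np.array(c['mtx'])
    P=np.stack([(u-K[0,2])/K[0,0]*d,(v-K[1,2])/K[1,1]*d,d],-1)
    if 'mount' in c:
        M=np.array(c['mount']); P=P@M[:3,:3].T+M[:3,3]
        return P@Ro.from_rotvec(o['orientation']).as_matrix().T+np.array(o['ee_pos'])
    return (P-np.array(c['t']))@np.array(c['R'])
E
python3 - <<'E'
from h import *
for n in ['top','side']:
    im,d,c,o=look(n,n+'0'); W=world(d,c,o)
    print(n, 'campos',-np.array(c['R']).T@c['t'])
    for t in ['rack','bookend_face','oak_far','oak_near','button_carton','staple_carton','tailors_chalk','flat_pencil','jute_spool']:
        for b in boxes_of(n,t)[:4]:
            u,v=map(int,b['centre']); print(t,round(b['score'],2),u,v,W[v,u].round())
print(get_obs()); print(ctrl.tcp_to_grasp)
E
```

```text
pics
top campos [205.3050816  164.71813494 851.31519926]
rack 0.66 254 248 [545. 143.  49.]
rack 0.38 251 227 [568. 134.  88.]
bookend_face 0.58 262 247 [547. 129.  34.]
oak_far 0.84 240 199 [624. 132.  96.]
oak_far 0.57 358 317 [345.  34.  84.]
oak_near 0.7 241 215 [596. 142.  90.]
staple_carton 0.9 282 296 [425. 135. 102.]
tailors_chalk 0.92 286 349 [361. 162.   6.]
flat_pencil 0.61 317 225 [556.  13.   7.]
jute_spool 0.58 376 250 [448. -56.  50.]
jute_spool 0.16 283 295 [425. 132. 104.]
side campos [463.37105154 693.0090898  635.12696003]
rack 0.88 267 301 [587. 157.  10.]
bookend_face 0.7 294 288 [543. 123.   9.]
oak_far 0.94 242 275 [624. 159.  76.]
oak_far 0.59 400 244 [349.  48.  57.]
oak_near 0.66 260 278 [595. 157.  69.]
staple_carton 0.88 353 275 [438. 164.  90.]
tailors_chalk 0.57 395 309 [361. 162.   6.]
flat_pencil 0.9 299 248 [543.  12.   7.]
jute_spool 0.97 343 220 [456. -42.  38.]
{'t': 1.0, 'qpos': array([ 1.20699942e+00,  4.23089265e-01,  1.62991341e+00, -5.34148566e-06,
        1.08860939e+00, -1.89712784e-02]), 'qvel': array([ 4.90926900e-04,  1.32156942e-03, -2.68624873e-04, -5.55979304e-05,
       -4.22575886e-04,  9.43094028e-04]), 'joint_torque': array([ 4.64711920e-04, -5.44581378e+01, -2.74047446e+01,  6.45789318e-02,
        1.67597568e-02,  1.31607689e-05]), 'ee_pos': array([211.22129141, 588.19872409, 222.67648855]), 'orientation': array([ 5.38967282e-01,  3.09501417e+00, -3.13548711e-05]), 'ft_force': array([-0.66250161, -0.05933444, -0.14796305]), 'moment': array([-0.00997508, -0.00133134, -0.01056373]), 'grasp_force': 0.0, 'width': 87.76025224111511}
18.700000000000003
```

View pics/top0.png

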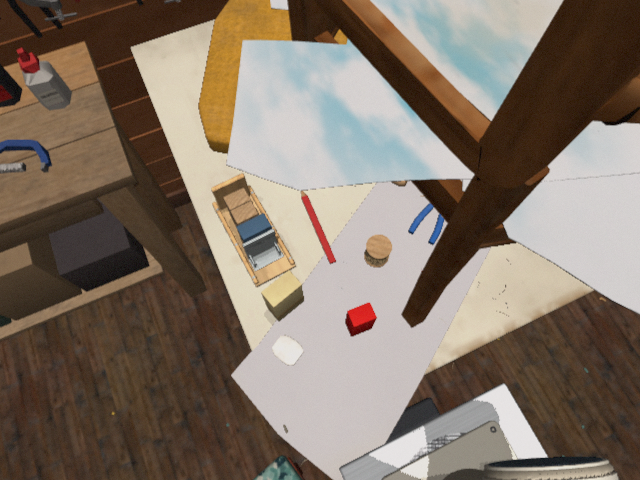

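View pics/side0.png

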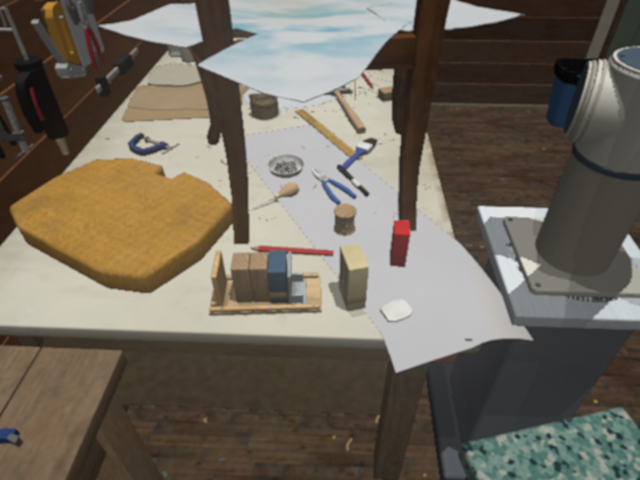

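```bash
python3 - <<'E'
from h import *
def rect(m,W):
    p=W[m][:,:2].astype(np.float32); r=cv2.minAreaRect(p); return r, W[m][:,2].mean(), m.sum()
for n in ['top','side']:
    im,d,c,o=look(n); W=world(d,c,o); x,y,z=W[...,0],W[...,1],W[...,2]
    ok=d>0
    reg=ok&(x>480)&(x<720)&(y>60)&(y<220)
    for lo,hi in [(5,11),(13,20),(76,84),(85,90),(90,97)]:
        print(n,lo,hi,rect(reg&(z>lo)&(z<hi),W))
    st=ok&(x>390)&(x<480)&(y>70)&(y<220)&(z>100)&(z<110)
    print('staple',rect(st,W))
E
```

```text
top 5 11 (((591.1310424804688, 134.65277099609375), (197.01068115234375, 83.17575073242188), 4.730233669281006), np.float64(7.758761318350959), np.int64(1179))
top 13 20 (((591.6507568359375, 134.3269500732422), (190.04611206054688, 83.78016662597656), 4.800872802734375), np.float64(15.6136880297611), np.int64(704))
top 76 84 (((606.892822265625, 135.29534912109375), (126.8498306274414, 64.92784881591797), 4.41794490814209), np.float64(80.10728311543409), np.int64(277))
top 85 90 (((610.61669921875, 133.07020568847656), (132.20596313476562, 64.41333770751953), 7.673420429229736), np.float64(87.26853650394054), np.int64(694))
top 90 97 (((612.9710693359375, 137.12368774414062), (47.19089889526367, 123.61317443847656), 86.88157653808594), np.float64(92.05691374947398), np.int64(640))
staple (((437.2662048339844, 131.0904998779297), (34.94770431518555, 60.02765655517578), 15.558733940124512), np.float64(103.91240453623958), np.int64(745))
side 5 11 (((591.6483154296875, 137.61927795410156), (197.73843383789062, 85.228271484375), 5.206144332885742), np.float64(7.671393431536251), np.int64(1308))
side 13 20 (((591.7866821289062, 136.7294464111328), (191.78125, 85.9365005493164), 5.926085948944092), np.float64(15.811126622620193), np.int64(753))
side 76 84 (((609.7161254882812, 137.24237060546875), (132.22303771972656, 64.0562744140625), 5.515958786010742), np.float64(80.22013210239827), np.int64(360))
side 85 90 (((614.0450439453125, 138.20712280273438), (122.80235290527344, 65.92864227294922), 3.958813190460205), np.float64(87.16125278368045), np.int64(645))
side 90 97 (((613.612548828125, 138.56056213378906), (61.02651596069336, 43.6513557434082), 2.3767054080963135), np.float64(91.88977871616676), np.int64(588))
staple (((436.78765869140625, 132.0086669921875), (35.33234786987305, 63.81090545654297), 14.969533920288086), np.float64(103.64330388102644), np.int64(544))
```

The top view shows the rack running from about (275,270) up to (230,185), with the row at (240,205) for oak and (257,228) for blue carton and bookend. The staple carton is at (283,295) and the red look-alike at (360,318). The chair leg is on the right, at about (420,300). The side view agrees: end board (217,275), oak (250,275), blue (280,275), bookend (297,275).

```bash
python3 - <<'E'
from h import *
a=np.radians(5.3); C=np.array([582,135.5])
ob=[]
for n in ['top','side']:
    im,d,c,o=look(n); W=world(d,c,o); x,y,z=W[...,0],W[...,1],W[...,2]
    ok=d>0
    dx,dy=x-C[0],y-C[1]; rx=dx*np.cos(a)+dy*np.sin(a); ry=-dx*np.sin(a)+dy*np.cos(a)
    m=ok&(abs(ry)<15)&(z>60)&(z<100)
    print(n); 
    for b in range(-80,120,5):
        k=m&(rx>=b)&(rx<b+5)
        if k.sum(): print(b, k.sum(), z[k].max().round(), z[k].min().round(), im[k].mean(0).round())
    k=ok&(z>120)&(x>150)&(x<800)&(y>-150)&(y<620); ob.append(W[k])
P=np.concatenate(ob); q=(P//50*50).astype(int); u,i,cnt=np.unique(q[:,:2],axis=0,return_inverse=True,return_counts=True)
for j,(g,n) in enumerate(zip(u,cnt)):
    if n>15: s=P[i.ravel()==j,2]; print(g,n,int(s.min()),int(s.max()),end='; ')
E
```

```text
top
-40 81 83.0 60.0 [ 99. 101. 100.]
-35 25 83.0 78.0 [179. 183. 181.]
-30 85 91.0 71.0 [61. 76. 89.]
-25 46 89.0 84.0 [ 79. 104. 127.]
-20 43 90.0 85.0 [ 78. 102. 125.]
-15 47 90.0 84.0 [ 77. 101. 123.]
-10 40 89.0 84.0 [ 76. 100. 122.]
-5 44 89.0 85.0 [ 75.  98. 119.]
0 71 95.0 83.0 [124. 106.  86.]
5 37 95.0 89.0 [189. 151. 112.]
10 42 95.0 90.0 [183. 146. 108.]
15 43 95.0 89.0 [183. 147. 109.]
20 43 96.0 90.0 [182. 146. 108.]
25 40 94.0 90.0 [178. 142. 105.]
30 38 94.0 87.0 [152. 122.  90.]
35 46 94.0 89.0 [184. 147. 109.]
40 39 94.0 89.0 [184. 148. 109.]
45 44 95.0 89.0 [182. 147. 109.]
50 41 95.0 89.0 [182. 146. 108.]
55 40 96.0 88.0 [178. 142. 105.]
60 15 93.0 89.0 [172. 137. 101.]
80 83 89.0 61.0 [102.  79.  52.]
85 82 90.0 61.0 [156. 124.  82.]
90 25 89.0 85.0 [224. 183. 128.]
side
-40 25 82.0 79.0 [162. 165. 158.]
-35 25 84.0 79.0 [164. 171. 169.]
-30 49 89.0 69.0 [ 88. 100. 109.]
-25 34 89.0 85.0 [ 85. 104. 122.]
-20 36 88.0 85.0 [ 84. 104. 122.]
-15 35 89.0 85.0 [ 84. 103. 121.]
-10 37 90.0 85.0 [ 84. 103. 121.]
-5 36 88.0 85.0 [ 83. 101. 118.]
0 44 94.0 81.0 [127. 113. 
[... 1046 characters left out ...]
 [ 500 -150] 583 395 401; [ 500 -100] 887 398 404; [500 -50] 3545 399 521; [500   0] 2194 394 405; [500  50] 2416 382 398; [500 100] 1669 378 387; [ 550 -150] 778 396 403; [ 550 -100] 616 400 405; [550 -50] 2165 400 517; [550   0] 1992 393 405; [550  50] 2292 381 397; [550 100] 540 377 384; [ 600 -150] 901 398 404; [ 600 -100] 227 401 404; [600 -50] 3683 120 480; [600   0] 1644 393 404; [600  50] 1497 383 397; [ 650 -150] 38 400 403; [ 650 -100] 170 340 403; [650 -50] 3105 120 460; [650   0] 123 394 403; [650  50] 219 391 397; [ 700 -150] 200 347 403; [ 700 -100] 406 344 405; [700 -50] 416 400 404; [700   0] 71 399 403; [ 750 -150] 231 400 404; [ 750 -100] 282 402 408; [750 -50] 313 402 409;
```

```bash
python3 - <<'E'
from h import *
ob=[]
for n in ['top','side']:
    im,d,c,o=look(n); W=world(d,c,o); x,y,z=W[...,0],W[...,1],W[...,2]
    k=(d>0)&(z>115)&(x>0)&(x<900)&(y>-200)&(y<650)
    P=W[k]
    print(n)
    for b in range(200,900,25):
        s=P[(P[:,0]>=b)&(P[:,0]<b+25)]
        if len(s):
            i=np.argsort(-s[:,1])[:max(3,len(s)//200)]; print(b,s[i[0]].round(),np.median(s[i],0).round(), 'y>60 z:',np.percentile(s[s[:,1]>60][:,2],[0,50,100]).round() if (s[:,1]>60).any() else '')
    # low z obstacles
    s=P[(P[:,2]<360)]; q,cn=np.unique((s//40*40).astype(int),axis=0,return_counts=True); print([tuple(map(int,a)) for a,b in zip(q,cn) if b>30 and a[1]>-60])
E
```

```text
top
200 [ 225. -131.  400.] [ 224. -132.  400.] y>60 z: 
225 [ 249. -119.  399.] [ 248. -121.  399.] y>60 z: 
250 [ 274. -104.  400.] [ 273. -105.  400.] y>60 z: 
275 [299. -36. 688.] [299. -37. 688.] y>60 z: 
300 [315. -32. 695.] [321. -33. 689.] y>60 z: 
325 [335. -32. 680.] [336. -32. 677.] y>60 z: 
350 [350. -43. 562.] [350. -43. 557.] y>60 z: 
375 [400. -24. 404.] [398. -29. 405.] y>60 z: 
400 [425.  35. 397.] [424.  30. 397.] y>60 z: 
425 [450.  87. 388.] [448.  83. 388.] y>60 z: [387. 391. 394.]
450 [474. 108. 384.] [472. 104. 385.] y>60 z: [383. 389. 395.]
475 [499. 131. 383.] [497. 126. 382.] y>60 z: [380. 387. 396.]
500 [513. 143. 381.] [514. 141. 382.] y>60 z: [380. 386. 396.]
525 [525. 138. 380.] [528. 134. 381.] y>60 z: [378. 386. 396.]
550 [550. 124. 379.] [554. 121. 380.] y>60 z: [378. 387. 395.]
575 [576. 110. 381.] [578. 108. 381.] y>60 z: [379. 388. 396.]
600 [600.  97. 385.] [603.  94. 385.] y>60 z: [383. 390. 395.]
625 [626.  85. 386.] [628.  82. 389.] y>60 z: [386. 392. 396.]
650 [652.  70. 392.] [653.  69. 392.] y>60 z: [391. 394. 396.]
675 [698.   9. 400.] [698
[... 1506 characters left out ...]
09.] y>60 z: 
825 [828. -30. 413.] [828. -31. 413.] y>60 z: 
[(0, 40, 80), (0, 40, 120), (0, 40, 160), (0, 40, 200), (0, 40, 240), (0, 40, 280), (0, 40, 320), (40, -40, 120), (40, -40, 160), (40, -40, 200), (40, 0, 80), (40, 0, 120), (40, 0, 160), (40, 0, 200), (40, 0, 240), (40, 0, 280), (40, 0, 320), (40, 40, 80), (40, 40, 120), (40, 40, 160), (40, 40, 200), (40, 40, 240), (40, 40, 280), (40, 40, 320), (80, -40, 240), (80, -40, 280), (80, -40, 320), (80, 0, 240), (80, 0, 280), (80, 0, 320), (600, -40, 160), (600, -40, 200), (600, -40, 240), (600, -40, 280), (600, -40, 320), (640, -40, 80), (640, -40, 120), (640, -40, 160), (640, -40, 200), (640, -40, 240), (640, -40, 280), (640, -40, 320)]
```

```bash
python3 -m creep '[0,0,0,0.1,0,0,0,0.2]'; python3 -c "
from h import *
im,d,c,o=look('wrist','w0'); print(np.array(c['mount']).round(2),o['qpos'],o['ee_pos'],c['mtx'])"
```

```text
t: 1.47
ee_pos: [211.2, 588.2, 222.7]
orientation: [0.22, 3.134, 0.0]
ft_force: [0.1, -0.1, 0.4]
width: 87.8
grasp_force: 0.0
[[-0.000e+00 -9.600e-01 -2.700e-01  7.528e+01]
 [ 1.000e+00 -0.000e+00  0.000e+00 -4.000e-02]
 [-0.000e+00 -2.700e-01  9.600e-01 -1.615e+02]
 [ 0.000e+00  0.000e+00  0.000e+00  1.000e+00]] [ 1.20699298e+00  4.23096434e-01  1.62988306e+00 -1.34595848e-05
  1.08858933e+00 -2.23464929e-01] [211.23566152 588.21888799 222.68396005] [[418.976387     0.         319.7810968 ]
 [  0.         418.976387   239.86955934]
 [  0.           0.           1.        ]]
```

```bash
python3 -m creep '[0.025,-0.032,0,0.03,0.05,-0.064,0,0.06,0.075,-0.096,0,0.09,0.1,-0.128,0,0.12,0.125,-0.16,0,0.15,0.15,-0.192,0,0.18,0.175,-0.224,0,0.21,0.2,-0.256,0,0.24,0.23,-0.288,0,0.24]'; python3 -c "
from h import *
o=get_obs(); print(o['qpos'],o['joint_torque'],o['ee_pos'])"
```

```text
t: 2.27
ee_pos: [440.2, 299.9, 222.9]
orientation: [-0.149, 3.138, 0.0]
ft_force: [0.5, -0.1, -0.0]
width: 87.7
grasp_force: 0.0
[ 5.75715042e-01  2.87935741e-01  1.83356861e+00  7.32920522e-05
  1.02005076e+00 -1.08978766e+00] [ 5.48965394e+00 -4.66684771e+01 -2.41546351e+01 -3.63781024e-02
  1.64231239e-01  8.56635980e-01] [440.2335491  299.94849372 222.88874662]
```

```bash
python3 -m creep '[0.02,-0.015,0,0,0.04,-0.03,0,0,0.05,-0.045,-0.02,0,0.06,-0.06,-0.04,0,0.06,-0.06,-0.04,0]'; python3 - <<'E'
from h import *
from scipy.optimize import least_squares
im,d,c,o=look('wrist','w1'); print(o['qpos'],o['joint_torque'].round(1),o['ee_pos'])
im,d,c,o=look('top','t1');im,d,c,o=look('side','s1')
E
```

```text
t: 2.68
ee_pos: [499.4, 238.8, 179.6]
orientation: [0.142, -3.134, 0.004]
ft_force: [-1.2, 0.2, 0.0]
width: 88.0
grasp_force: 0.0
[ 4.24900950e-01  3.76737041e-01  1.81956899e+00 -7.86324626e-04
  9.50042530e-01 -1.23595984e+00] [ -0.9 -49.4 -26.   -0.1  -0.6  -0.4] [499.36717774 238.7896212  179.62877048]
```

```bash
python3 - <<'E'
import numpy as np
from scipy.optimize import least_squares
q=np.array([[.42309,1.62989],[.28794,1.83357],[.37674,1.81957]]); r=np.hypot([211.23,440.23,499.37],[588.2,299.95,238.79]); r=np.sqrt(r**2-12**2); z=np.array([222.68,222.89,179.63])
f=lambda p:np.r_[p[0]*np.sin(q[:,0])+p[1]*np.sin(q.sum(1))+p[3]-r, p[0]*np.cos(q[:,0])+p[1]*np.cos(q.sum(1))+p[2]-z]
s=least_squares(f,[450,450,0,0]); print(s.x,s.fun.round(2))
E
```

```text
[586.12163074 489.77891624 -82.01956714 -53.4151138 ] [-3.69 -2.17  5.86  2.62  0.78 -3.41]
```

View pics/t1.png

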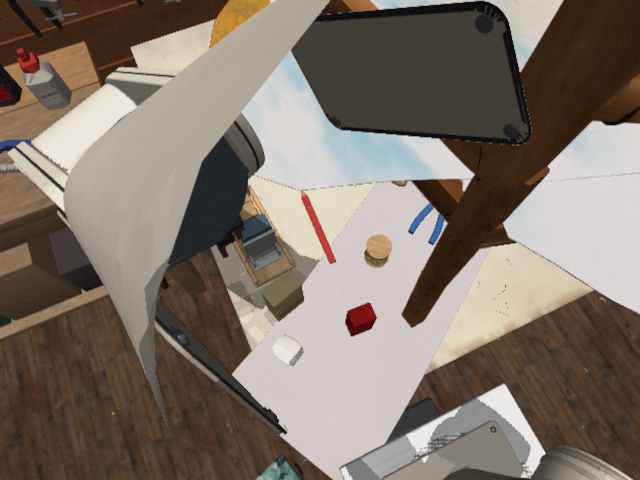

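View pics/s1.png

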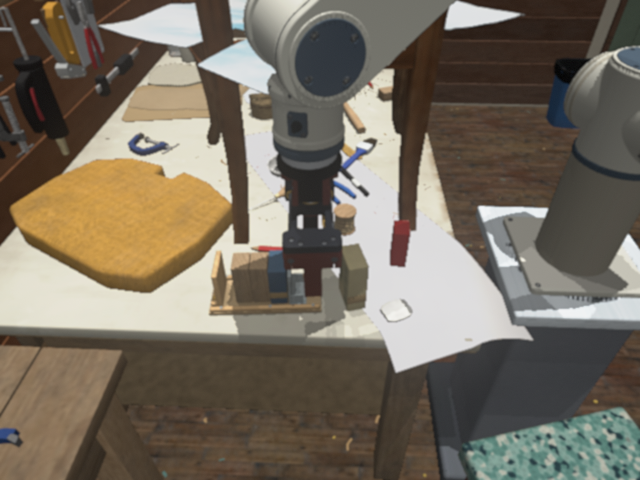

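The top view shows the forearm covering (60–260, 60–260), and the cloth hung over the chair is at right. The side view shows the wrist joint at (330,55) and the gripper beside the rack at (310,250). Next I check the arm's clearance to the cloth.

```bash
python3 - <<'E'
from h import *
im,d,c,o=look('side'); W=world(d,c,o); e=o['ee_pos']
for u,v in [(330,55),(400,40),(295,55),(297,122),(308,158),(310,180),(310,200),(310,235),(312,260),(255,30),(365,60)]: print(u,v,W[v,u].round(),(W[v,u]-e).round())
im,d,c,o=look('top'); W=world(d,c,o)
for u,v in [(235,150),(200,200),(120,250),(250,150),(100,150),(160,100)]: print(u,v,W[v,u].round(),(W[v,u]-e).round())
im,d,c,o=look('wrist'); W=world(d,c,o); k=(d>0)&(W[...,2]<130); print(d[d>0].min(), k.sum())
print({k:(np.round(v,2)) for k,v in get_obs().items()})
E
```

```text
330 55 [475. 299. 495.] [-25.  57. 312.]
400 40 [414. 268. 498.] [-86.  26. 315.]
295 55 [504. 311. 499.] [  4.  69. 316.]
297 122 [507. 286. 425.] [  7.  44. 242.]
308 158 [497. 282. 383.] [ -2.  40. 200.]
310 180 [496. 279. 353.] [ -3.  36. 170.]
310 200 [499. 254. 308.] [ -1.  12. 125.]
310 235 [495. 314. 305.] [ -5.  72. 122.]
312 260 [493. 323. 276.] [-7. 81. 93.]
255 30 [549. 236. 495.] [ 49.  -6. 312.]
365 60 [445. 287. 486.] [-55.  45. 303.]
235 150 [386. 143. 587.] [-113.  -99.  404.]
200 200 [370. 177. 573.] [-130.  -65.  390.]
120 250 [205. 165. 851.] [-294.  -77.  668.]
250 150 [385. 134. 584.] [-115. -108.  401.]
100 150 [280. 185. 761.] [-220.  -57.  578.]
160 100 [272. 168. 778.] [-227.  -74.  595.]
65.48552 236595
{'t': np.float64(2.98), 'qpos': array([ 0.43,  0.37,  1.82,  0.  ,  0.95, -1.24]), 'qvel': array([ 0., -0.,  0., -0., -0., -0.]), 'joint_torque': array([-3.200e-01, -4.786e+01, -2.423e+01, -0.000e+00,  8.000e-02,
        2.000e-02]), 'ee_pos': array([499.82, 242.91, 183.76]), 'orientation': array([-0.15,  3.14,  0.  ]), 'ft_force': array([-0.31, -0.94, -0.26]), 'moment': array([ 0.05,  0.01, -0.04]), 'grasp_force': np.float64(0.0), 'width': np.float64(87.79)}
```

View pics/w1.png

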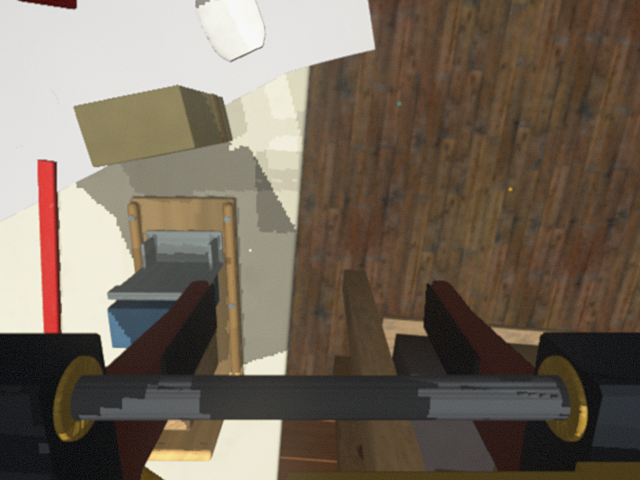

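The wrist picture shows the rack at (130–240, 200–460), with the bookend at (185,255) and the blue carton at (150,320). It is parallel to the tool's axes, so the spin is right. Now I move above the button carton while watching joint torques, because of the chair cloth.

```bash
python3 -m creep '[0.005,-0.01,0.02,0,0.015,-0.025,0.02,0,0.025,-0.04,0.02,0,0.035,-0.055,0.02,0,0.045,-0.07,0.02,0,0.055,-0.085,0.02,0,0.065,-0.1,0.02,0,0.068,-0.109,0.02,0,0.068,-0.109,0.02,0]'; python3 - <<'E'
from h import *
o=get_obs(); print(o['qpos'],o['joint_torque'].round(1),o['ee_pos'].round(1))
im,d,c,o=look('wrist','w2'); W=world(d,c,o); print(o['ee_pos'])
a=np.radians(5.3); C=np.array([582,135.5])
x,y,z=np.moveaxis(W,-1,0); dx,dy=x-C[0],y-C[1]; rx=dx*np.cos(a)+dy*np.sin(a); ry=-dx*np.sin(a)+dy*np.cos(a)
for nm,lo,hi,X in [('button',84,91,(-40,2)),('staple',99,109,(-190,-110)),('oak',89.5,96,(-5,80)),('book',78,84,(-50,-28)),('strips',14,20,(-120,130)),('endb',85.5,92,(70,120))]:
    k=(d>200)&(abs(ry)<80)&(z>lo)&(z<hi)&(rx>X[0])&(rx<X[1])
    if k.sum()>20: print(nm,k.sum(),cv2.minAreaRect(W[k][:,:2].astype(np.float32)),np.percentile(rx[k],[1,99]).round(1),np.percentile(ry[k],[1,99]).round(1),z[k].mean())
E
```

```text
t: 3.73
ee_pos: [568.3, 132.2, 203.4]
orientation: [-0.148, 3.137, 0.0]
ft_force: [-0.1, 0.3, 0.2]
width: 87.7
grasp_force: 0.0
[ 2.08185248e-01  3.85190576e-01  1.74023220e+00 -2.26692305e-04
  1.01497004e+00 -1.45659301e+00] [ -0.9 -50.4 -26.2  -0.1   0.   -0.3] [568.3 132.2 203.4]
[568.30389128 132.15358975 203.35273614]
button 3623 ((568.1988525390625, 130.15554809570312), (32.825721740722656, 55.249855041503906), 4.184798240661621) [-30.2   1. ] [-30.9  22.9] 87.38177140854584
staple 5495 ((437.84442138671875, 131.15652465820312), (31.884138107299805, 60.51161193847656), 15.308446884155273) [-153.9 -125.2] [-21.   38.9] 104.23244313810375
oak 4687 ((612.9032592773438, 136.45701599121094), (61.55621337890625, 42.151519775390625), 3.8540940284729004) [ 0.8 60.2] [-22.3  18.5] 92.29712948564442
book 945 ((547.7467651367188, 130.12753295898438), (9.672844886779785, 61.22879409790039), 4.599462985992432) [-39.4 -29.9] [-32.   27.8] 81.08925282686253
strips 3502 ((591.23828125, 133.78070068359375), (191.23744201660156, 83.65840911865234), 4.641441822052002) [-84.6  99.8] [-44.3  39.4] 15.99931276882775
endb 977 ((669.2081909179688, 140.495849609375), (10.835984230041504, 65.12237548828125), 4.666090965270996) [82.8 92.1] [-34.8  28.4] 87.45547624406142
```

View pics/w2.png

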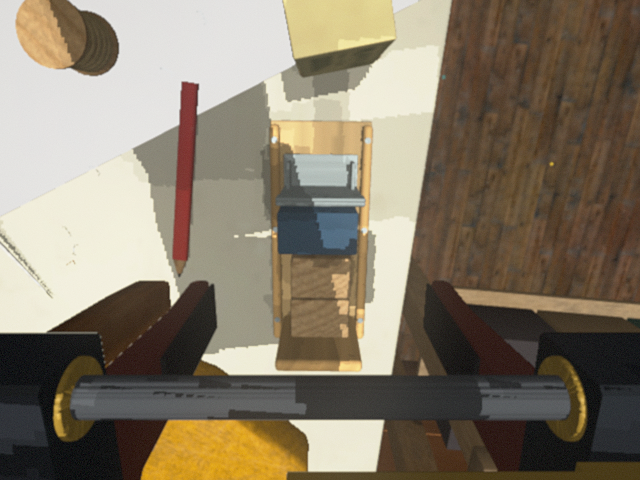

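The wrist picture shows the row centred below the tool: bookend top at (320,200), blue carton (317,230), oak (320,278) and (320,318), end board top (318,355), all matching the sizes given. I descend in small steps past cloth height and watch the torque.

```bash
python3 -m creep '[0,-0.001,-0.007,-0.012,0,-0.001,-0.014,-0.012,0,-0.001,-0.021,-0.012,0,-0.001,-0.021,-0.012]'; python3 -c "
from h import *
o=get_obs(); print(o['joint_torque'].round(1),o['ee_pos'])"
python3 -m creep '[0,0,-0.002,0,0,0,-0.004,0,0,0,-0.006,0,0,0,-0.006,0]'; python3 -c "
from h import *
o=get_obs(); print(o['joint_torque'].round(1),o['ee_pos'])"
```

```text
t: 4.12
ee_pos: [566.2, 132.2, 179.6]
orientation: [0.132, -3.136, 0.001]
ft_force: [0.1, 0.1, -0.3]
width: 87.9
grasp_force: 0.0
[ -0.  -51.9 -25.4  -0.   -0.2   0. ] [566.15428023 132.20736946 179.6349478 ]
t: 4.45
ee_pos: [567.6, 131.9, 175.3]
orientation: [0.131, -3.138, 0.0]
ft_force: [-0.4, -0.2, 0.5]
width: 87.7
grasp_force: 0.0
[  0.1 -51.4 -24.7  -0.    0.    0. ] [567.57584219 131.87001196 175.33975754]
```

```bash
for i in 1 2 3; do python3 -m creep '[0,0,-0.002,0,0,0,-0.004,0,0,0,-0.006,0,0,0,-0.006,0]' | sed -n '2p;4p'; python3 -c "
from h import *
o=get_obs(); print(o['joint_torque'].round(1),o['t'])"; done
```

```text
ee_pos: [567.5, 131.7, 169.3]
ft_force: [0.5, -0.6, 0.6]
[  0.  -51.7 -24.4  -0.   -0.    0. ] 4.7833
ee_pos: [567.4, 131.8, 163.2]
ft_force: [0.3, -0.2, 0.0]
[ -0.  -51.9 -24.1  -0.    0.    0. ] 5.1167
ee_pos: [567.4, 131.8, 157.2]
ft_force: [-0.7, 0.5, 0.7]
[ -0.  -52.1 -23.8  -0.    0.   -0. ] 5.45
```

```bash
for i in 1 2; do python3 -m creep '[0,0,-0.004,0,0,0,-0.008,0,0,0,-0.012,0,0,0,-0.016,0,0,0,-0.02,0,0,0,-0.02,0]' | sed -n '2p;4p'; python3 -c "
from h import *
o=get_obs(); print(o['joint_torque'].round(1),o['t'])"; done
```

```text
ee_pos: [567.1, 131.7, 136.6]
ft_force: [-0.2, -0.1, 0.7]
[ -0.  -52.8 -23.   -0.   -0.1  -0. ] 5.95
ee_pos: [567.2, 131.7, 116.7]
ft_force: [-0.1, -0.3, 0.9]
[ -0.  -53.5 -22.   -0.   -0.1  -0. ] 6.45
```

```bash
python3 -m creep '[0.001,-0.001,-0.01,0,0.001,-0.001,-0.022,0,0.001,-0.001,-0.034,0,0.001,-0.001,-0.046,0,0.001,-0.001,-0.058,0,0.001,-0.001,-0.066,0,0.001,-0.001,-0.066,0]' ; python3 -m creep '[0,0,0,0,0,0,0,0,0,0,0,0,0,0,0,0,0,0,0,0,0,0,0,0]' 0; python3 -c "
from h import *
o=get_obs(); print(o['joint_torque'].round(1),o['t'])"
```

```text
t: 7.03
ee_pos: [567.2, 130.5, 49.2]
orientation: [0.13, -3.135, 0.001]
ft_force: [-0.6, -0.1, -0.1]
width: 88.0
grasp_force: 0.0
t: 7.53
ee_pos: [569.1, 130.9, 52.2]
orientation: [-0.131, 3.138, 0.0]
ft_force: [-0.4, 0.3, 2.9]
width: 54.8
grasp_force: 30.0
[  0.1 -54.5 -17.9   0.   -0.    0. ] 7.5333
```

```bash
python3 -m creep '[0.0012,0.0001,0,0,0.0024,0.0002,0,0,0.0036,0.0003,0,0,0.0048,0.0004,0,0,0.006,0.0005,0,0,0.0072,0.0006,0,0,0.0084,0.0007,0,0,0.0096,0.0008,0,0,0.0108,0.0009,0,0,0.012,0.001,0,0]' ; python3 -m creep '[0.001,0.0001,0,0,0.002,0.0002,0,0,0.003,0.0003,0,0,0.004,0.0004,0,0,0.005,0.0004,0,0]' |sed -n 2,5p
```

```text
t: 8.37
ee_pos: [578.5, 131.6, 52.3]
orientation: [0.13, -3.134, 0.001]
ft_force: [-7.9, -1.4, 11.8]
width: 54.8
grasp_force: 30.0
ee_pos: [583.6, 132.0, 52.3]
orientation: [0.13, -3.134, 0.001]
ft_force: [-8.6, -0.3, 12.2]
width: 55.0
```

```bash
python3 -m creep '[0.0003,0,0.0004,0,0.0006,0,0.0008,0,0.0009,0.0001,0.0008,0]'|sed -n 2,5p; python3 -m creep '[0.0005,0,0,0,0.001,0.0001,0,0,0.0015,0.0001,0,0,0.002,0.0002,0,0]' |sed -n 2,5p
```

```text
ee_pos: [586.5, 132.3, 52.4]
orientation: [0.131, -3.139, 0.0]
ft_force: [-1.2, 0.6, -0.6]
width: 54.9
ee_pos: [588.7, 132.5, 52.3]
orientation: [0.131, -3.139, 0.0]
ft_force: [-0.4, -0.1, -2.2]
width: 54.8
```

```bash
for i in 1 2 3; do python3 -m creep '[0.0005,0,0,0,0.001,0.0001,0,0,0.0015,0.0001,0,0]' |sed -n '2p;4p'; done
```

```text
ee_pos: [590.2, 132.6, 52.4]
ft_force: [0.2, 0.7, -0.8]
ee_pos: [591.7, 132.7, 52.5]
ft_force: [-0.9, 0.5, -2.2]
ee_pos: [592.4, 132.7, 52.4]
ft_force: [-5.2, 0.0, 1.0]
```

```bash
for i in 1 2; do python3 -m creep '[0.0002,0,0,0,0.0004,0,0,0]' |sed -n '2p;4p'; done
```

```text
ee_pos: [592.4, 132.7, 52.3]
ft_force: [-6.5, -1.2, 2.6]
ee_pos: [592.3, 132.7, 52.2]
ft_force: [-7.4, -0.6, 3.1]
```

```bash
for i in 1 2 3; do python3 -m creep '[-0.0011,-0.0001,0,0,-0.0022,-0.0002,0,0,-0.0033,-0.0003,0,0,-0.0044,-0.0004,0,0,-0.0055,-0.0005,0,0,-0.0066,-0.0006,0,0,-0.0077,-0.0006,0,0,-0.0088,-0.0007,0,0,-0.0099,-0.0008,0,0,-0.011,-0.0009,0,0]' |sed -n '1,2p;4p'; done
```

```text
t: 11.28
ee_pos: [582.9, 131.9, 52.5]
ft_force: [-0.7, 0.1, -1.7]
t: 12.12
ee_pos: [571.8, 131.0, 52.4]
ft_force: [0.4, 0.4, -1.4]
t: 12.95
ee_pos: [561.2, 130.1, 52.6]
ft_force: [1.3, -1.2, -1.6]
```

```bash
for i in 1 2 3; do python3 -m creep '[-0.0007,0,0,0,-0.0014,-0.0001,0,0,-0.0021,-0.0002,0,0,-0.0028,-0.0003,0,0,-0.0035,-0.0003,0,0]' |sed -n '1,2p;4p'; done
```

```text
t: 13.37
ee_pos: [557.5, 129.9, 52.6]
ft_force: [2.1, 0.0, 0.0]
t: 13.78
ee_pos: [553.9, 129.6, 52.5]
ft_force: [1.7, -0.1, -0.2]
t: 14.2
ee_pos: [550.3, 129.2, 52.4]
ft_force: [2.5, 0.7, -0.2]
```

```bash
for i in 1 2 3 4; do python3 -m creep '[-0.0006,0,0,0,-0.0012,-0.0001,0,0,-0.0018,-0.0001,0,0]' |sed -n '1,2p;4p'; done
```

```text
t: 14.45
ee_pos: [548.5, 129.1, 52.5]
ft_force: [1.7, 0.4, -0.6]
t: 14.7
ee_pos: [546.8, 129.0, 52.5]
ft_force: [1.8, -0.3, -1.6]
t: 14.95
ee_pos: [544.9, 128.8, 52.5]
ft_force: [1.4, -1.3, 0.0]
t: 15.2
ee_pos: [543.1, 128.7, 52.4]
ft_force: [0.7, -1.6, -0.7]
```

```bash
python3 -m creep '[0,0,-0.0004,0,0,0,-0.0004,0,0,0,-0.0004,0,0,0,-0.0004,0,0,0,-0.0004,0]' 1; python3 -m creep '[0,0,0.01,0,0,0,0.03,0,0,0,0.06,0,0,0,0.09,0,-0.02,0,0.12,0.03,-0.045,0,0.15,0.06,-0.07,0,0.16,0.1,-0.09,0,0.16,0.15,-0.105,0.002,0.16,0.186,-0.105,0.002,0.16,0.186]'; python3 - <<'E'
from h import *
im,d,c,o=look('wrist','w3'); W=world(d,c,o); print(o['ee_pos'],o['orientation'],o['t'])
a=np.radians(4.65); C=np.array([582,133])
x,y,z=np.moveaxis(W,-1,0); dx,dy=x-C[0],y-C[1]; rx=dx*np.cos(a)+dy*np.sin(a); ry=-dx*np.sin(a)+dy*np.cos(a)
for nm,lo,hi,X in [('button',85,90.5,(-90,-5)),('staple',99,109,(-190,-110)),('oak',89.5,96,(-5,90)),('book',78,84,(-90,-40)),('strips',14,20,(-120,130)),('endb',85.5,89.5,(70,120))]:
    k=(d>150)&(abs(ry)<70)&(z>lo)&(z<hi)&(rx>X[0])&(rx<X[1])
    if k.sum()>20: print(nm,k.sum(),cv2.minAreaRect(W[k][:,:2].astype(np.float32)),np.percentile(rx[k],[1,99]).round(1),np.percentile(ry[k],[1,99]).round(1),z[k].mean())
E
```

```text
t: 15.62
ee_pos: [543.0, 128.8, 52.0]
orientation: [0.131, -3.138, 0.0]
ft_force: [-0.2, 0.4, 0.2]
width: 85.0
grasp_force: 0.0
t: 16.45
ee_pos: [435.4, 130.7, 212.9]
orientation: [0.425, -3.112, -0.0]
ft_force: [0.1, 0.1, -0.6]
width: 88.3
grasp_force: 0.0
[435.4498847  130.69629238 212.90578459] [ 4.24601332e-01 -3.11203155e+00 -1.42966890e-04] 16.45
button 2396 ((540.7473754882812, 128.28736877441406), (31.21329116821289, 55.274169921875), 5.009777545928955) [-56.4 -26.9] [-28.2  25.5] 87.34420826283316
staple 4455 ((435.76751708984375, 130.46237182617188), (34.13983154296875, 60.492801666259766), 15.758292198181152) [-166.1 -126.8] [-20.6  39.2] 104.28363560406224
oak 2580 ((631.3219604492188, 137.93995666503906), (55.15089416503906, 42.25206756591797), 4.126524448394775) [22.9 72.9] [-19.7  21.2] 92.29367119336774
book 845 ((523.4360961914062, 126.68034362792969), (21.61223030090332, 62.91936111450195), 19.88343620300293) [-62.8 -55.3] [-30.1  29.9] 81.15701596674243
strips 2086 ((590.967529296875, 133.71441650390625), (191.40328979492188, 83.66658782958984), 4.6561198234558105) [-85.  101.5] [-41.6  41.4] 16.120257544017797
```

```bash
python3 -m creep '[0.0005,0,-0.03,0,0.0005,0,-0.06,0,0.0005,0,-0.08,0,0.0005,0,-0.1,0,0.0005,0,-0.12,0,0.0005,0,-0.14,0,0.0005,0,-0.155,0,0.0005,0,-0.155,0]'; python3 -m creep '[0,0,0,0,0,0,0,0,0,0,0,0,0,0,0,0,0,0,0,0]' 0;  python3 -m creep '[0,0,0.02,0,0,0,0.05,0,0,0,0.08,0,0,0,0.12,0,0,0,0.12,0]'; python3 - <<'E'
from h import *
im,d,c,o=look('wrist','w4'); W=world(d,c,o); print(o['ee_pos'],o['orientation'],o['t'])
R=Ro.from_rotvec(o['orientation']).as_matrix()
L=(W-o['ee_pos'])@R; k=(d>60)&(abs(L[...,0])<40)&(abs(L[...,1])<29)&(L[...,2]<-20)&(L[...,2]>-70)
print(k.sum(),[np.percentile(L[k][:,i],[1,50,99]).round(1) for i in range(3)])
E
```

```text
t: 17.17
ee_pos: [438.2, 130.4, 54.6]
orientation: [0.419, -3.109, 0.001]
ft_force: [-0.5, 0.1, 0.0]
width: 87.9
grasp_force: 0.0
t: 17.58
ee_pos: [439.5, 131.0, 58.0]
orientation: [-0.421, 3.111, 0.0]
ft_force: [-1.1, -1.4, 3.1]
width: 59.7
grasp_force: 30.0
t: 18.0
ee_pos: [442.4, 131.8, 183.4]
orientation: [-0.42, 3.103, 0.002]
ft_force: [2.3, 0.7, -1.4]
width: 60.1
grasp_force: 30.0
[442.38093081 131.82607628 183.3977025 ] [-4.20123340e-01  3.10250936e+00  2.17990008e-03] 18.0
17487 [array([-0.9, 15. , 20.7]), array([-28.4,   0. ,  28.4]), array([-47.7, -46.2, -21. ])]
```

```bash
python3 -m creep '[0.01,0,0,-0.02,0.03,0,0,-0.05,0.05,0,0,-0.08,0.07,0.001,0,-0.11,0.09,0.001,0,-0.14,0.11,0.001,0,-0.17,0.13,0.001,0,-0.188,0.141,0.002,0,-0.188,0.141,0.002,0,-0.188,0.141,0.002,0,-0.188]'; python3 - <<'E'
from h import *
im,d,c,o=look('wrist','w5')
im,d,c,o=look('wrist'); W=world(d,c,o); print(o['ee_pos'],o['orientation'],o['t'])
R=Ro.from_rotvec(o['orientation']).as_matrix()
L=(W-o['ee_pos'])@R; k=(d>60)&(abs(L[...,0])<40)&(abs(L[...,1])<29)&(L[...,2]<-40)&(L[...,2]>-55)
print(k.sum(),[np.percentile(L[k][:,i],[1,50,99]).round(1) for i in range(3)])
a=np.radians(4.65); C=np.array([582,133])
x,y,z=np.moveaxis(W,-1,0); dx,dy=x-C[0],y-C[1]; rx=dx*np.cos(a)+dy*np.sin(a); ry=-dx*np.sin(a)+dy*np.cos(a)
for nm,lo,hi,X in [('cart',220,232,(-40,40)),('button',85,90.5,(-90,-5)),('strips',14,20,(-120,130)),('book',78,84,(-90,-40)),('oak',90,96,(0,90))]:
    k=(d>60)&(abs(ry)<50)&(z>lo)&(z<hi)&(rx>X[0])&(rx<X[1])
    if k.sum()>20: print(nm,k.sum(),cv2.minAreaRect(W[k][:,:2].astype(np.float32)),np.percentile(rx[k],[1,99]).round(1),np.percentile(ry[k],[1,99]).round(1),z[k].mean())
E
```

```text
t: 18.88
ee_pos: [578.8, 132.6, 175.3]
orientation: [0.127, -3.136, 0.001]
ft_force: [-0.6, 0.5, -2.4]
width: 60.0
grasp_force: 30.0
[578.2053424  132.57102889 175.60054988] [ 1.27674803e-01 -3.13573868e+00  8.03597344e-04] 18.9333
13496 [array([-1. , 11.5, 20.7]), array([-28.4,   0.2,  28.4]), array([-47.8, -46.4, -40.5])]
cart 15026 ((572.980712890625, 132.14419555664062), (31.72287368774414, 85.45720672607422), 4.55229377746582) [-24.2  -2.6] [-39.8  39.6] 222.73614569357747
button 4524 ((541.2311401367188, 128.42152404785156), (30.446735382080078, 55.4431037902832), 4.671817779541016) [-55.7 -26.7] [-28.   25.7] 87.34982737819685
strips 1955 ((539.620849609375, 129.57681274414062), (87.3542251586914, 83.66574096679688), 4.671045780181885) [-85.4  -0.2] [-41.5  41.6] 15.94615217817791
book 1126 ((523.3181762695312, 127.37886810302734), (19.450668334960938, 62.55452346801758), 18.109384536743164) [-62.1 -56. ] [-30.   30.2] 81.07948532923054
```

View pics/w5.png

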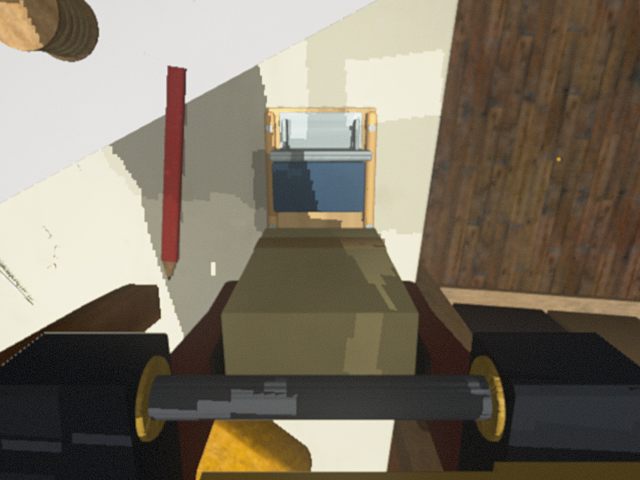

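The wrist picture shows the cream carton upright in the grip, face at (320,340), with the blue carton at (320,185) clear in front. It needs 5 mm more in x. Then I lower it.

```bash
python3 -m creep '[0.0053,0.0004,0,0,0.0053,0.0004,-0.005,0,0.0053,0.0004,-0.02,0,0.0053,0.0004,-0.03,0,0.0053,0.0004,-0.03,0]'|sed -n '1,4p'; python3 -m creep '[0,0,-0.01,0,0,0,-0.02,0,0,0,-0.03,0,0,0,-0.035,0,0,0,-0.04,0,0,0,-0.05,0,0,0,-0.06,0,0,0,-0.065,0,0,0,-0.068,0,0,0,-0.068,0]'
```

```text
t: 19.4
ee_pos: [583.2, 132.9, 144.8]
orientation: [0.128, -3.135, 0.001]
ft_force: [-0.4, -0.2, -1.7]
t: 20.23
ee_pos: [584.6, 133.1, 78.2]
orientation: [0.127, -3.138, 0.0]
ft_force: [0.2, -0.3, -1.9]
width: 59.9
grasp_force: 30.0
```

```bash
python3 -m creep '[0,0,-0.002,0,0,0,-0.004,0,0,0,-0.006,0,0,0,-0.008,0,0,0,-0.009,0,0,0,-0.01,0,0,0,-0.01,0]'|sed -n '1,4p';for i in 1 2 3; do python3 -m creep '[0,0,-0.0005,0,0,0,-0.001,0,0,0,-0.001,0]'|sed -n '2p;4p'; done
```

```text
t: 20.82
ee_pos: [584.9, 133.2, 68.9]
orientation: [0.128, -3.139, 0.0]
ft_force: [-0.3, 0.4, -1.9]
ee_pos: [585.0, 133.2, 68.0]
ft_force: [-0.2, -0.0, -1.9]
ee_pos: [585.0, 133.2, 67.0]
ft_force: [1.0, 0.1, -2.9]
ee_pos: [585.1, 133.2, 66.1]
ft_force: [0.5, -0.5, -2.0]
```

```bash
for i in 1 2 3; do python3 -m creep '[0,0,-0.0003,0,0,0,-0.0006,0,0,0,-0.0006,0]'|sed -n '2p;4p'; done
```

```text
ee_pos: [585.1, 133.2, 66.0]
ft_force: [-2.5, -0.4, 3.9]
ee_pos: [585.1, 133.3, 66.0]
ft_force: [-3.2, -0.2, 10.8]
ee_pos: [585.2, 133.2, 66.0]
ft_force: [-5.7, -0.7, 16.1]
```

```bash
python3 -m creep '[0,0,0.001,0,0,0,0.001,0,0,0,0.001,0,0,0,0.001,0,0,0,0.001,0]' 1; python3 -m creep '[0,0,0.008,0,0,0,0.02,0,0,0,0.045,0,0,0,0.075,0,-0.01,-0.001,0.1,0,-0.04,-0.003,0.11,0,-0.075,-0.006,0.11,0,-0.085,-0.007,0.11,0,-0.085,-0.007,0.11,0]'; python3 - <<'E'
from h import *
im,d,c,o=look('wrist','w6'); W=world(d,c,o); print(o['ee_pos'],o['orientation'],o['t'])
a=np.radians(4.65); C=np.array([582,133])
x,y,z=np.moveaxis(W,-1,0); dx,dy=x-C[0],y-C[1]; rx=dx*np.cos(a)+dy*np.sin(a); ry=-dx*np.sin(a)+dy*np.cos(a)
for nm,lo,hi,X in [('staple',107,117,(-60,60)),('button',85,90.5,(-90,-5)),('book',78,84,(-90,-40)),('oak',90,96,(0,90))]:
    k=(d>60)&(abs(ry)<50)&(z>lo)&(z<hi)&(rx>X[0])&(rx<X[1])
    if k.sum()>20: print(nm,k.sum(),cv2.minAreaRect(W[k][:,:2].astype(np.float32)),np.percentile(rx[k],[1,99]).round(1),np.percentile(ry[k],[1,99]).round(1),z[k].mean())
im,d,c,o=look('side','s6'); cv2.imwrite('pics/s6c.png',cv2.resize(im[180:340,190:430,::-1],None,fx=3,fy=3))
E
```

```text
t: 22.73
ee_pos: [585.0, 133.2, 65.0]
orientation: [0.128, -3.139, 0.0]
ft_force: [-0.5, 0.3, 0.0]
width: 86.9
grasp_force: 0.0
t: 23.48
ee_pos: [497.7, 125.9, 176.3]
orientation: [0.128, -3.139, 0.0]
ft_force: [0.8, -0.5, -0.6]
width: 88.2
grasp_force: 0.0
[497.72652558 125.9381183  176.33218925] [ 1.28176624e-01 -3.13853760e+00  1.48507181e-04] 23.4833
staple 1510 ((567.9500122070312, 131.44227600097656), (9.48039722442627, 60.08908462524414), 4.0009379386901855) [-18.2 -10. ] [-29.4  29. ] 111.54208987632447
button 3948 ((545.76416015625, 128.8414306640625), (41.34953308105469, 60.04678726196289), 6.579276084899902) [-56.1 -17.1] [-28.2  25.9] 87.4108155552811
book 1087 ((523.4916381835938, 127.26746368408203), (20.131454467773438, 62.871429443359375), 18.499181747436523) [-62.5 -55.5] [-30.   30.1] 81.09472711708148
oak 2988 ((642.562255859375, 138.92921447753906), (45.34996795654297, 41.682044982910156), 3.7289912700653076) [39.3 82.2] [-19.6  21.3] 92.36138391885973
```

View pics/s6c.png

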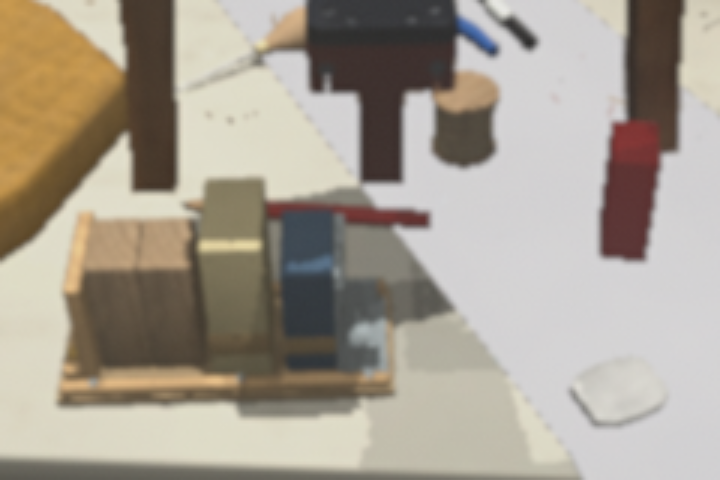

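The side crop shows the cream carton standing in the rack at (232,275), between the oak at (140,290) and the blue carton (310,290), with gaps either side. The bookend is right of the blue. Next I shut the gripper and lower it behind the bookend.

```bash
python3 -m creep '[0,0,0,0,0,0,-0.02,0,0,0,-0.04,0,0,0,-0.06,0,0,0,-0.08,0,0,0,-0.095,0,0,0,-0.105,0,0,0,-0.108,0,0,0,-0.108,0]' 0; python3 -m creep '[0.001,0.0001,0,0,0.002,0.0002,0,0,0.003,0.0002,0,0,0.004,0.0003,0,0,0.005,0.0004,0,0,0.006,0.0005,0,0,0.007,0.0006,0,0,0.008,0.0007,0,0,0.0085,0.0007,0,0]'
```

```text
t: 24.33
ee_pos: [500.3, 126.2, 66.4]
orientation: [0.127, -3.138, 0.0]
ft_force: [-0.9, 0.0, -0.4]
width: 31.2
grasp_force: 0.0
t: 25.08
ee_pos: [508.7, 126.9, 67.3]
orientation: [-0.127, 3.139, 0.0]
ft_force: [-0.3, -0.2, -0.1]
width: 0.4
grasp_force: 0.0
```

```bash
for i in 1 2; do python3 -m creep '[0.0007,0.0001,0,0,0.0014,0.0001,0,0,0.0021,0.0002,0,0,0.0028,0.0002,0,0,0.0035,0.0003,0,0,0.0042,0.0003,0,0,0.0049,0.0004,0,0,0.0056,0.0005,0,0,0.0063,0.0005,0,0]'|sed -n '1,2p;4p'; done
```

```text
t: 25.83
ee_pos: [514.6, 127.4, 67.1]
ft_force: [-3.1, -0.1, -0.5]
t: 26.58
ee_pos: [520.9, 127.9, 67.2]
ft_force: [-3.4, 1.2, -2.8]
```

```bash
for i in 1 2 3; do python3 -m creep '[0.0005,0,0,0,0.001,0.0001,0,0,0.0015,0.0001,0,0]'|sed -n '1,2p;4p'; done
```

```text
t: 26.83
ee_pos: [522.6, 128.0, 67.2]
ft_force: [-4.5, 0.4, -3.3]
t: 27.08
ee_pos: [524.1, 128.1, 67.2]
ft_force: [-3.1, 0.8, -2.0]
t: 27.33
ee_pos: [525.3, 128.2, 67.3]
ft_force: [-6.4, 0.1, -0.6]
```

```bash
for i in 1 2 3; do python3 -m creep '[0.0003,0,0,0,0.0006,0,0,0]'|sed -n '1,2p;4p'; done
```

```text
t: 27.5
ee_pos: [525.4, 128.2, 67.3]
ft_force: [-8.3, 0.2, 1.7]
t: 27.67
ee_pos: [525.3, 128.2, 67.3]
ft_force: [-10.4, 1.2, 3.5]
t: 27.83
ee_pos: [525.3, 128.2, 67.3]
ft_force: [-11.4, 1.8, 5.4]
```

```bash
for i in 1 2 3; do python3 -m creep '[0.0004,0,0,0,0.0008,0,0,0]'|sed -n '1,2p;4p'; done
```

```text
t: 28.0
ee_pos: [525.3, 128.1, 67.2]
ft_force: [-13.6, 2.7, 7.4]
t: 28.17
ee_pos: [525.4, 128.1, 67.3]
ft_force: [-16.6, 3.2, 10.5]
t: 28.33
ee_pos: [525.4, 128.1, 67.3]
ft_force: [-19.8, 2.8, 14.1]
```

```bash
python3 -m creep '[0.0002,0,0,0,0.0004,0,0,0,0.0004,0,0,0]'|sed -n '1,2p;4p'; python3 -m creep '[0,0,0,0,0,0,0,0,0,0,0,0]'|sed -n '1,2p;4p';
```

```text
t: 28.58
ee_pos: [525.4, 128.1, 67.3]
ft_force: [-20.3, 3.0, 13.7]
t: 28.83
ee_pos: [525.4, 128.1, 67.3]
ft_force: [-19.0, 3.2, 14.3]
```

```bash
python3 -m creep '[0.0003,0,0,0,0.0006,0,0,0,0.0006,0,0,0]'|sed -n '1,2p;4p'; python3 -m creep '[0.0001,0,0,0,0.0001,0,0,0,0.0001,0,0,0,0.0001,0,0,0,0.0001,0,0,0]'|sed -n '1,2p;4p';python3 -m creep '[0,0,0,0,0,0,0,0,0,0,0,0,0,0,0,0]'|sed -n '1,2p;4p'
```

```text
t: 29.08
ee_pos: [525.4, 128.1, 67.3]
ft_force: [-22.0, 3.7, 16.6]
t: 29.5
ee_pos: [525.4, 128.2, 67.3]
ft_force: [-22.4, 2.9, 15.9]
t: 29.83
ee_pos: [525.4, 128.1, 67.3]
ft_force: [-22.1, 2.5, 16.5]
```

```bash
python3 -m creep '[-0.001,0,0,0,-0.002,-0.0002,0,0,-0.004,-0.0003,0,0,-0.008,-0.0006,0,0,-0.014,-0.001,0,0,-0.022,-0.002,0.005,0,-0.03,-0.002,0.03,0,-0.03,-0.002,0.06,0,-0.03,-0.002,0.09,0,-0.03,-0.002,0.12,0]'; python3 -m creep '[-0.02,0,0,0,-0.03,0,0,0,-0.03,0,0,0]'|sed -n 2p; python3 - <<'E'
from h import *
im,d,c,o=look('wrist','w7'); W=world(d,c,o); print(o['ee_pos'],o['t'])
a=np.radians(4.65); C=np.array([582,133])
x,y,z=np.moveaxis(W,-1,0); dx,dy=x-C[0],y-C[1]; rx=dx*np.cos(a)+dy*np.sin(a); ry=-dx*np.sin(a)+dy*np.cos(a)
for nm,lo,hi,X in [('book',78,83,(-90,-10)),('button',85,90.5,(-45,-5)),('staple',107,117,(-60,60)),('oak',90,96,(0,90))]:
    k=(d>60)&(abs(ry)<50)&(z>lo)&(z<hi)&(rx>X[0])&(rx<X[1])
    if k.sum()>20: print(nm,k.sum(),np.percentile(rx[k],[1,99]).round(1),np.percentile(ry[k],[1,99]).round(1),z[k].mean().round(1))
A=im[100:420,180:460,::-1]; im,d,c,o=look('side','s7'); B=cv2.resize(im[190:330,200:370,::-1],(388,320)); cv2.imwrite('pics/f7.png',np.hstack([A,B]))
E
```

```text
t: 30.67
ee_pos: [500.8, 126.1, 189.2]
orientation: [-0.127, 3.138, 0.0]
ft_force: [-0.7, 0.1, -0.1]
width: 0.4
grasp_force: 0.0
ee_pos: [468.7, 125.9, 187.5]
[468.67367834 125.89671322 187.45038737] 30.9167
book 71 [-47.3 -40.6] [-30.2  30.7] 80.5
button 68 [-40.8 -15.7] [1.7 2.4] 87.3
staple 225 [ 2.7 22.6] [-1.7  5.8] 112.5
oak 257 [40.9 64. ] [-2.8  6.9] 92.4
```

View pics/f7.png

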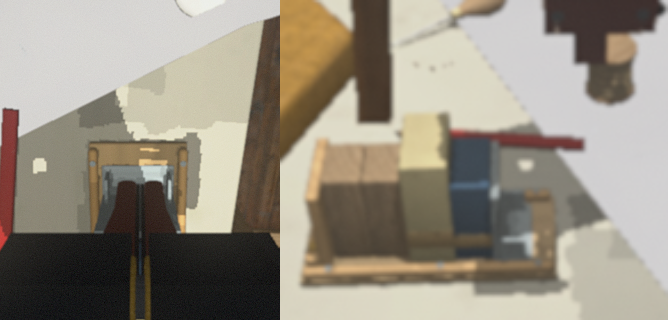

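The right half shows the closed row with no gaps: end board (315,200), oak (365,200), cream (425,185), blue (472,200), bookend (500,210). The gripper is clear of everything.

```bash
python3 -c "
from workcell import ticket
print(ticket.close_job())"
```

```text
the job is handed in; nothing more can be done
None
```

The staple carton stands on the rack floor between the oak blocks and the blue carton, and the row was pressed home at about 22 N for over half a second. The last pictures show no gaps, and the job is handed in at about 31 s on the robot's clock.

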